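# Fit the bayonet water-filter cartridge

### The arm

A 6-joint arm with a two-finger parallel gripper is mounted at the origin on the work surface. World frame = base frame: x ahead of the robot, y to its left, z up, the work surface at z = 0. Lengths are in m, angles in rad, forces in N, time in s.
With the tool pointing down it reaches from about 0.35 to 0.85 m from the base axis. Payload 8.1 kg.
Tool frame: the origin (TCP) lies between the finger pads, 19 mm behind the fingertips; this is the grasp point; z points along the fingers, y is the line along which they close (so a half turn about z gives the same grasp; the last joint's range is limited). The gripper opens to 93 mm and grips with 3 to 60 N. Pads are 15 mm wide; open, the fingers measure 128 mm over their backs; the gripper's body (75 mm by 188 mm) begins 65 mm behind the grasp point.
Start: joints at [-0.085, 0.13, 1.488, -0, 1.523, -0.085], TCP at [0.6, 0, 0.237] pointing down, gripper open.
Joint ranges: [-2.96, 2.96], [-0.89, 2.26], [0.02, 2.5], [-1.34, 4.48], [0, 2.73], [-2.66, 2.66]. Speed limits (rad/s): [2.39, 2.39, 2.79, 3.14, 3.14, 3.14].

### API

Orientations are given as a rotation vector (axis times angle).
In Python, from plant import robot gives the robot as it stands.
- The arm moves only by the tool drive_tool, never from a script. Its argument "moves" is one flat list of numbers, 7 for each row, row after row: the finger opening in mm, from 0 to 93, then the shift along the tool's x, y, z in mm, then the turn, a rotation vector about the tool's x, y, z in degrees. A call has 1 to 8 rows; each row shifts and turns the commanded pose from where the row before left it, along the tool's axes as they then stand; what a row does not reach is not made up. A row lasts 1/10 s, in which the tool goes at most 50 mm and 8.59 degrees, less where a joint would pass 70% of its speed; a pose out of reach is approached as far as the arm can. A call is refused whole if a number of a shift passes 50 or a number of a turn 8.59, either way. A call with a gripper value outside its range is refused whole. The fingers move at their own pace and stop on an object; "grip_force" is the grip in N (left out, the last holds). Time passes only in rows, so rows that do not move let the fingers close. It gives the time, the measured TCP pose, the force, the opening and the grip force at its end, in the units of the state.
- robot.read_state(): the state, without advancing time (a new reading comes with each control period).
- robot.read_camera(name): name is "scene" or "side" or "wrist"; returns a dict with "color" (400x640x3 uint8, red, green, blue), "depth" (400x640 float32, m along the optical axis (not along the pixel's ray), 0 where there is no reading), "mtx" (3x3 intrinsics, pixels), "dist_coeffs" ([k1, k2, p1, p2, k3] as OpenCV has them; the pictures are not rectified), "R" (3x3) and "t" (3): a world point X has camera coordinates R X + t. Camera axes: x right, y down, z forward; pixel columns grow to the right and rows downward; lengths in m; the calibration is good to about 2 mm. A picture is of the moment at which its call begins.
- robot.close_job(): hands the job in; it is judged then, once.
The state is a dict: "t": time; "q": joint angles; "dq": joint speeds; "joint_torque": joint torques, N m; "tool_pos": TCP position; "orientation": TCP orientation; "force": force on the tool from outside, world axes, zero at the start; "wrist_torque": the same for the moment, N m; "opening": finger opening in m; "gripper_force": force on a finger pad.
Only numpy, scipy, OpenCV 4.12 (cv2) and the standard library are available. Lean on these libraries where they do the work, as an engineer would, in place of code of your own. Each camera call takes 0.05 s, during which the arm holds its last target. There are 200 camera calls.

### The job

Fit the new bayonet filter cartridge (the white one with the flat finger grip on top) into the filter head on the plywood plate: find by feel how its two lugs go through the slots of the collar, push it right down against the spring seal, twist it clockwise to the stop, then let go so that it springs up and stays locked. Work gently, never forcing the lugs against the collar, and leave everything else on the bench as it is.

Things in the scene. Friction and masses are not known exactly. Their poses are not given: they have to be found in the camera images.
- cartridge: Bayonet cartridge, loose, standing upright on the bench; white plastic, 115 mm tall, 0.18 to 0.35 kg. Origin: centre of its underside; z up; x along its two lugs and along its finger grip (a half turn changes nothing). From below: nose tapering from radius 14.5 to 18 mm in 4 mm, neck of radius 18 mm up to 28.5 mm, round body of radius 30 mm from there (its underside is the shoulder) up to 87 mm.
- grip (a point): Middle of the cartridge's flat finger grip, 101 mm above the cartridge's origin. The grip stands on the round body, at heights 87 to 115 mm, 46 mm long along the cartridge's x and 14 mm thick along its y: hold it across y, TCP about 7 mm above this point.
- lugs (a point): On the cartridge's axis at mid-height of the lugs, 11.5 mm above its origin. Two lugs on the neck, one each side, heights 8 to 15 mm, 11 mm wide, reaching 27 mm from the axis along the cartridge's +x and -x. More than 60 N between cartridge and filter head would damage them.
- filter_head: Filter head, screwed to the bench: plywood plate 170 x 150 x 12 mm, a grey block 120 x 124 mm up to height 42 mm with a pipe stub on each y side (out to 102 mm), on it a white round bayonet collar of radius 40 mm up to height 76 mm. Origin: centre of the plate's underside, on the collar's axis; z up. The pose does not tell how the collar is clocked (see mouth).
- mouth (a point): Centre of the collar's mouth, top of its lip, 76 mm above the head's origin. Lip 8 mm thick, bore radius 19.5 mm, a slot 14 mm wide on either side, roughly along the head's x and -x, but the collar is clocked by an unmeasured angle up to 0.25 rad either way (seen from above; it does not turn). Lugs out of line rest on the lip, cartridge origin 68 mm above the head's; in line they drop in.
- seal (a joint): Spring seal under the bore, m; 0 up, grows as pushed down. The nose meets it with the cartridge's origin 58 mm above the head's; about 4 N, then 0.7 N per mm. Right down (reads 0.0105, about 11 N less the cartridge's weight) the shoulder meets the lip, origin at 47.5 mm. Only when held down there can the cartridge turn.
- locked (a point): On the collar's axis, 53 mm above the head's origin: where the cartridge's origin ends when locked. From pushed down it turns clockwise seen from above, 0.92 rad, to a rigid stop, the lugs passing under a 2.5 mm ridge; let go there, the spring lifts it 5.5 mm so that the lugs rest in notches behind the ridge.
- pointer (a joint): Steel pointer sticking out through a window in the collar's side wall, lightly sprung (under 1 N); rad. 0 until the cartridge has turned about 0.62 rad, then a lug swings it along; about 0.30 with both lugs at the stop (0.2 to 0.3 if the cartridge stands off-centre in its 1.5 mm of play). Swings back if the cartridge is turned back.
- screw_cartridge: Another cartridge, of the screw-in kind, to be left alone: white, plain cylinder of radius 27 mm, 87 mm tall, with a round 38 mm knob on top (113 mm in all) and no lugs. It and the bayonet cartridge may have changed places. Origin: centre of its underside.
- jar: Glass jar with a steel lid, radius 38 mm, 130 mm tall. Leave alone. Origin: centre of its underside.
- food_can: Food can, radius 37 mm, 100 mm tall. Leave alone. Origin: centre of its underside.
- wrench: Steel wrench, 170 mm, lying flat along its x. Leave alone. Origin: about the middle of its underside.
- hose_ring: Black rubber ring, 90 mm across, 22 mm tall, lying flat. Leave alone. Origin: centre of its underside.
- screwdriver: Screwdriver, 190 mm, lying along its x. Leave alone. Origin: about the middle of its underside.
- parts_tray: Empty steel tray 110 x 150 x 35 mm. Leave alone. Origin: centre of its underside.
Things that resemble listed ones, but are neither listed nor needed, are in the scene too. What is shaped like the cartridge but yellow is not meant.

How it is judged:
On the way, in this order (a step that is already met when the one before it is completed fails the run):
1. the cartridge is in the collar, lugs pushed down through the slots and right down against the spring (origin less than 50 mm above the head's origin), not yet turned (z of cartridge in the frame of filter_head below 0.05 m and horizontal distance between cartridge and mouth below 0.004 m and value of joint pointer below 0.1 rad), for 0.1 s.
2. the cartridge is twisted to the stop (pointer beyond 0.18 rad) (z of cartridge in the frame of filter_head below 0.0555 m and value of joint pointer above 0.18 rad), for 0.1 s.
At the end, for the whole second after the job is handed in: The cartridge sits upright (within 0.08 rad) on the collar's axis (within 4 mm), turned to the stop (pointer beyond 0.15 rad), sprung up into its notches (origin 51.2 to 55.5 mm above the head's origin), released and at rest; everything else on the bench where it was (z of cartridge in the frame of filter_head between 0.0512 and 0.0555 m and value of joint pointer above 0.15 rad and horizontal distance between cartridge and mouth below 0.004 m and angle between cartridge's own z axis and vertical below 0.08 rad and linear speed of cartridge below 0.02 m/s); the robot touches nothing.
It fails at once if the cartridge is forced against the filter head with more than 60 N (contact force between cartridge and filter_head above 60 N).
It fails at once if the cartridge is tipped over (angle between cartridge's own z axis and vertical above 0.6 rad).
It fails at once if anything else on the bench is moved by more than 25 mm (distance of any of screw_cartridge, jar, food_can, wrench, hose_ring, screwdriver, parts_tray from where it was at the start of the episode above 0.025 m).
It also fails if it takes over 61 s, if anything falls off the work surface, if the arm or the gripper's body presses on something with over 40 N, if the wrist force passes 120 N, or if a joint passes its speed limit or range.

## Working session

There is one attempt and no reset: what is moved stays moved. The work goes in short steps, Python scripts to look and compute and a tool call to move; the robot and the scene stay as the last step left them, time stands still between calls to the robot, and variables do not carry over. Pictures are saved under pics/ and viewed, at most 10 in all, crops included, and the job is handed in when it is done.

Besides the shell and the picture viewer there is one more tool, called after "Call:" as name(argument=value, ...) on one line, values as JSON. drive_tool: Moves the arm, as the interface text tells. Its arguments: {"type":"object","properties":{"moves":{"type":"array","items":{"type":"number"}},"grip_force":{"type":"number"}},"required":["moves"]}

```bash
mkdir -p pics; ls; cat > h.py <<'E'
import numpy as np, cv2
from plant import robot
def cam(n):
    c=robot.read_camera(n); np.savez(''+n+'.npz',**{k:np.array(v) for k,v in c.items()}); return c
def save(n,img): cv2.imwrite('pics/'+n,img[:,:,::-1])
def unproj(c,px):
    px=np.array(px,float).reshape(-1,2); n=cv2.undistortPoints(px[:,None],c['mtx'],c['dist_coeffs'])[:,0]
    d=np.array([c['depth'][int(round(v)),int(round(u))] for u,v in px])
    return (np.c_[n*d[:,None],d]-c['t'])@c['R']
def cloud(c):
    h,w=c['depth'].shape; u,v=np.meshgrid(np.arange(w),np.arange(h))
    n=cv2.undistortPoints(np.c_[u.ravel(),v.ravel()].astype(float)[:,None],c['mtx'],c['dist_coeffs'])[:,0]
    d=c['depth'].ravel(); return ((np.c_[n*d[:,None],d]-c['t'])@c['R']).reshape(h,w,3)
E
python3 - <<'E'
from h import *
a=cam('scene');b=cam('side')
save('scene.png',a['color']);save('side.png',b['color'])
for c in(a,b): print(-c['R'].T@c['t'])
print(robot.read_state())
E
```

```text
pics
[ 1.08542022 -0.61630322  0.69441455]
[0.31628571 1.20414108 1.03065378]
{'t': 0.1, 'q': array([-8.54256737e-02,  1.31078284e-01,  1.48916528e+00, -3.01611345e-05,
        1.52296739e+00, -8.54016828e-02]), 'dq': array([-0.00021784, -0.00182853, -0.00203415, -0.00106144,  0.00034474,
       -0.00148446]), 'joint_torque': array([ 2.89806376e-03, -5.61339462e+01, -4.93095982e+01,  7.72326719e-02,
        2.89617141e-02, -2.83941080e-05]), 'tool_pos': array([5.99530363e-01, 3.63103566e-05, 2.36499497e-01]), 'orientation': array([-2.22060466e+00, -2.22055464e+00,  1.67312984e-03]), 'force': array([ 0.18607364, -0.46965863, -0.02245132]), 'wrist_torque': array([ 0.02826477,  0.03702109, -0.00045961]), 'gripper_force': 0.0, 'opening': 0.09310366676167892}
```

View pics/scene.png

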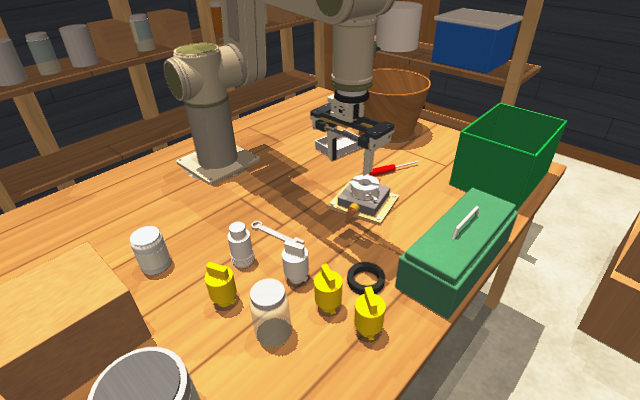

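View pics/side.png

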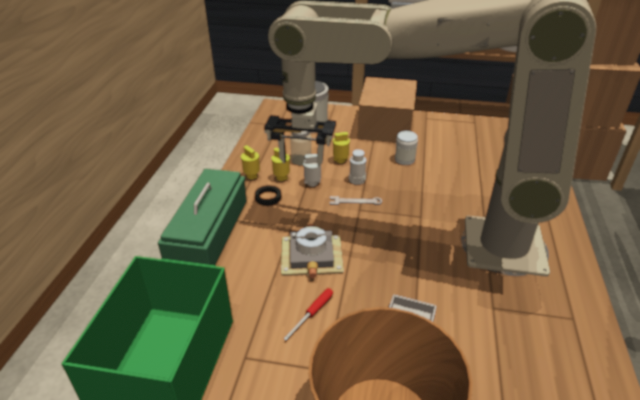

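Scene view: two white cartridges. (240,245) has a round knob, which fits the screw-in type. (295,262) has a flat grip and fits the bayonet, and the yellow ones at (221,287), (328,290) and (369,314) are not meant. The filter head is at (364,195). In the side view the same things are at (357,168), (312,170) and (312,245).

```bash
python3 - <<'E'
from h import *
L=lambda n:dict(np.load(n+'.npz'))
a,b=L('scene'),L('side')
A,B=cloud(a),cloud(b)
ca=cv2.resize(a['color'][215:295,220:330],None,fx=5,fy=5,interpolation=3)
cb=cv2.resize(b['color'][145:195,290:370],None,fx=5,fy=5,interpolation=3)
im=np.zeros((660,550,3),np.uint8); im[:400,:550]=ca; im[400:650,:400]=cb
save('crop.png',im)
g=unproj(a,[(295,262),(364,195)]);print(g, unproj(b,[(312,170),(312,245)]))
for n,P,c in(('scene',A,a),('side',B,b)):
  for nm,i in(('cart',0),('head',1)):
    m=(np.hypot(P[...,0]-g[i,0],P[...,1]-g[i,1])<(.05 if i==0 else .075))&(c['depth']>0)
    Q=P[m]; 
    for lo,hi in((.03,.08),(.08,.095),(.095,.13)) if i==0 else ((.03,.048),(.068,.085)):
      s=Q[(Q[:,2]>lo)&(Q[:,2]<hi)]
      if len(s): print(n,nm,lo,len(s),s.mean(0).round(4),s.min(0).round(4),s.max(0).round(4))
E
```

```text
[[ 0.63247789 -0.22231396  0.08800666]
 [ 0.56386875  0.1198599   0.05415333]] [[ 0.60475178 -0.17333276  0.07378568]
 [ 0.5335359   0.18329371  0.07489953]]
scene cart 0.03 389 [ 0.6289 -0.218   0.0563] [ 0.5928 -0.2337  0.0311] [ 0.6433 -0.1791  0.08  ]
scene cart 0.08 274 [ 0.6198 -0.2131  0.0872] [ 0.5842 -0.2327  0.08  ] [ 0.6413 -0.1764  0.0948]
scene cart 0.095 214 [ 0.6148 -0.2056  0.1091] [ 0.5899 -0.2174  0.0951] [ 0.6357 -0.1911  0.1171]
scene head 0.03 674 [0.5638 0.1092 0.0407] [0.4901 0.045  0.0301] [0.6165 0.1945 0.048 ]
scene head 0.068 341 [0.5478 0.1431 0.0751] [0.5036 0.1061 0.0682] [0.5876 0.1884 0.0804]
side cart 0.03 58 [ 0.6251 -0.1808  0.0545] [ 0.6003 -0.1917  0.0308] [ 0.6359 -0.1733  0.0799]
side cart 0.08 73 [ 0.6153 -0.1903  0.0875] [ 0.5927 -0.2086  0.0809] [ 0.6364 -0.1749  0.0944]
side cart 0.095 85 [ 0.6107 -0.1969  0.108 ] [ 0.5919 -0.2125  0.0952] [ 0.6296 -0.186   0.1196]
side head 0.03 349 [0.5516 0.1432 0.0417] [0.4896 0.0463 0.0311] [0.6119 0.1938 0.048 ]
side head 0.068 393 [0.5428 0.1506 0.0746] [0.5021 0.1061 0.068 ] [0.5831 0.1897 0.0815]
```

View pics/crop.png

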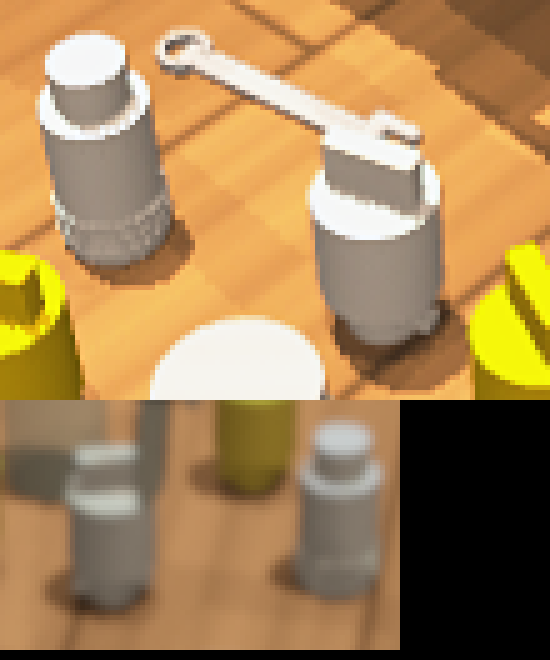

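The crop confirms it: (295,262) has the flat grip and side lugs (bayonet), and the other has a round knob.

Call:
drive_tool(moves=[93, -40, 2, 0, 0, 0, 0, 93, -40, 2, 0, 0, 0, 0, 93, -40, 2, 0, 0, 0, 0, 93, -40, 3, 0, 0, 0, 0, 93, -40, 3, 0, 0, 0, 0, 93, 0, 0, 0, 0, 0, 0, 93, 0, 0, 0, 0, 0, 0])

```text
t: 0.8
tool_pos: [0.6115, -0.2007, 0.2366]
orientation: [-2.223, -2.218, 0.0]
force: [-0.1, 0.1, -0.4]
opening: 0.093
gripper_force: 0.0
```

```bash
python3 - <<'E'
from h import *
c=cam('wrist');save('w1.png',c['color']);print(-c['R'].T@c['t'],c['R'],robot.read_state()['tool_pos'],robot.read_state()['t'])
P=cloud(c);z=P[...,2];ok=c['depth']>0
m=ok&(np.hypot(P[...,0]-.612,P[...,1]+.203)<.045)
import numpy as np
for lo,hi in((.08,.094),(.105,.125)):
  s=P[m&(z>lo)&(z<hi)]
  print(len(s),s.mean(0),s.min(0),s.max(0)) if len(s) else 0
  if len(s)>5:
    print(cv2.minAreaRect((s[:,:2]*1000).astype(np.float32)))
E
```

```text
[ 0.61260674 -0.12064947  0.38312516] [[ 9.99995043e-01 -3.12932647e-03 -3.49333708e-04]
 [-2.89657555e-03 -9.57729676e-01  2.87655136e-01]
 [-1.23473409e-03 -2.87652698e-01 -9.57733993e-01]] [ 0.61169947 -0.19963326  0.23675684] 0.85
2196 [ 0.61245181 -0.19837614  0.08629303] [ 0.58245295 -0.23239386  0.08006929] [ 0.64144025 -0.17345562  0.09396184]
((612.3414916992188, -203.1931610107422), (58.91386795043945, 58.84481430053711), 28.05189323425293)
1041 [ 0.61228883 -0.20217496  0.11347389] [ 0.589099   -0.21592106  0.10504392] [ 0.6355923  -0.19037538  0.11669114]
((612.2765502929688, -203.45310974121094), (45.95553970336914, 14.78939151763916), 17.2507381439209)
```

View pics/w1.png

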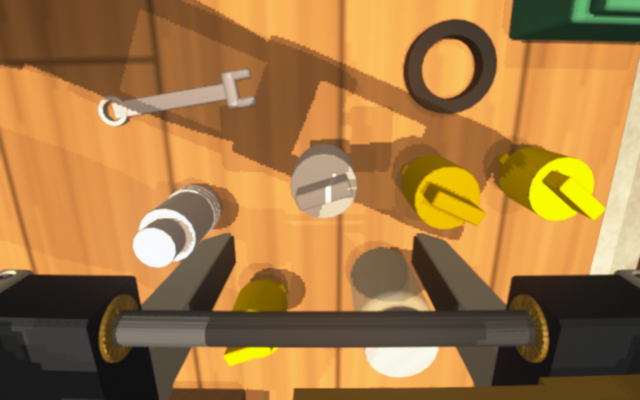

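The wrist view shows the bayonet cartridge at (325,182), with the grip tilted about 17° and the fit size 46x14.8 mm as specified. The jar is at about (390,310), close to the finger path. I'll check its clearance and measure the head.

```bash
python3 - <<'E'
from h import *
L=lambda n:dict(np.load(n+'.npz'))
w=L('wrist');P=cloud(w);m=(w['depth']>0)&(P[...,2]>.12)&(P[...,2]<.14)&(np.hypot(P[...,0]-.612,P[...,1]+.203)<.2)&(P[...,1]<-.23)
s=P[m];print('jar',cv2.minEnclosingCircle((s[:,:2]*1000).astype(np.float32)),len(s))
allp=[]
for n in('scene','side'):
  c=L(n);P=cloud(c);D=np.hypot(P[...,0]-.543,P[...,1]-.148)
  t=P[(D<.06)&(abs(P[...,2]-.076)<.004)&(c['depth']>0)]
  print(n,'top',len(t),cv2.minEnclosingCircle((t[:,:2]*1000).astype(np.float32)),np.median(t[:,2]))
  b=P[(D<.09)&(abs(P[...,2]-.042)<.003)&(c['depth']>0)];print('block',cv2.minAreaRect((b[:,:2]*1000).astype(np.float32)))
  b=P[(D<.125)&(abs(P[...,2]-.012)<.003)&(c['depth']>0)];print('plate',cv2.minAreaRect((b[:,:2]*1000).astype(np.float32)))
  allp.append(t)
E
```

```text
jar ((681.9468383789062, -339.445068359375), 34.271156311035156) 1701
scene top 281 ((546.3003540039062, 147.63934326171875), 42.70991516113281) 0.0762166746574043
block ((544.4498291015625, 149.46743774414062), (121.26642608642578, 175.89210510253906), 13.456108093261719)
plate ((544.8322143554688, 147.00376892089844), (171.419677734375, 154.1629638671875), 12.849679946899414)
side top 322 ((539.74951171875, 149.82553100585938), 44.06362533569336) 0.07546640074737004
block ((541.2978515625, 148.2540740966797), (117.6748046875, 170.62611389160156), 13.168448448181152)
plate ((542.3639526367188, 148.88819885253906), (169.76991271972656, 155.91082763671875), 12.817717552185059)
```

Call:
drive_tool(moves=[45, -4, 1, 0, 0, 0, -8.5, 45, 0, 0, 0, 0, 0, -8.5, 45, 0, 0, 0, 0, 0, -8.5, 45, 0, 0, 0, 0, 0, -8.5, 45, 0, 0, 0, 0, 0, -8.5, 45, 0, 0, 0, 0, 0, -8.5, 45, 0, 0, 0, 0, 0, -8.5, 45, 0, 0, 0, 0, 0, -8.5])

```text
t: 1.65
tool_pos: [0.6132, -0.2019, 0.2374]
orientation: [-0.587, -3.086, -0.001]
force: [0.8, 0.5, 0.2]
opening: 0.0452
gripper_force: 0.0
```

Call:
drive_tool(moves=[45, 0, 0, 0, 0, 0, -8.5, 45, 0, 0, 0, 0, 0, -8.5, 45, 0, 0, 0, 0, 0, -8.5, 45, 0, 0, 0, 0, 0, -8.5, 45, 0, 0, 0, 0, 0, -5.3, 45, 0, 0, 0, 0, 0, 0, 45, 0, 0, 0, 0, 0, 0])

```text
t: 2.35
tool_pos: [0.6131, -0.2027, 0.2374]
orientation: [0.47, -3.106, -0.0]
force: [0.1, 0.7, 0.6]
opening: 0.0447
gripper_force: 0.0
```

Call:
drive_tool(moves=[45, 1, 0, 30, 0, 0, 0, 45, 0, 0, 35, 0, 0, 0, 45, 0, 0, 35, 0, 0, 0, 45, 0, 0, 20, 0, 0, 0, 45, 0, 0, 9, 0, 0, 0, 45, 0, 0, 0, 0, 0, 0])

```text
t: 2.95
tool_pos: [0.6121, -0.2037, 0.1084]
orientation: [0.47, -3.106, -0.001]
force: [-0.1, -0.5, 0.1]
opening: 0.0451
gripper_force: 0.0
```

Call:
drive_tool(moves=[0, 0, 0, 0, 0, 0, 0, 0, 0, 0, 0, 0, 0, 0, 0, 0, 0, 0, 0, 0, 0, 0, 0, 0, 0, 0, 0, 0, 0, 0, 0, 0, 0, 0, 0, 0, 0, 0, 0, 0, 0, 0], grip_force=35)

```text
t: 3.55
tool_pos: [0.6122, -0.2043, 0.1087]
orientation: [-0.472, 3.106, -0.0]
force: [-0.6, 0.0, 0.9]
opening: 0.0138
gripper_force: 35.0
```

Call:
drive_tool(moves=[0, 0, 0, -25, 0, 0, 0, 0, 0, 0, -40, 0, 0, 0, 0, -2, 20, -40, 0, 0, 0, 0, -6, 40, -10, 0, 0, 0, 0, -10, 45, 0, 0, 0, 0, 0, -10, 45, 0, 0, 0, 0, 0, -10, 45, 0, 0, 0, 0, 0, 0, 40, 0, 0, 0, 0])

```text
t: 4.35
tool_pos: [0.5778, 0.0337, 0.2227]
orientation: [0.473, -3.105, -0.001]
force: [0.9, 1.3, -2.8]
opening: 0.0142
gripper_force: 35.0
```

Call:
drive_tool(moves=[0, 0, 0, 0, 0, 0, 0, 0, 0, 0, 0, 0, 0, 0, 0, 0, 0, 0, 0, 0, 0, 0, 0, 0, 0, 0, 0, 0])

```text
t: 4.75
tool_pos: [0.5786, 0.0302, 0.2231]
orientation: [0.47, -3.106, 0.0]
force: [-0.2, 0.3, -2.9]
opening: 0.0138
gripper_force: 35.0
```

```bash
python3 - <<'E'
from h import *
c=cam('wrist');s=robot.read_state();print(s['tool_pos'],s['force'],s['t'])
P=cloud(c);D=np.hypot(P[...,0]-.543,P[...,1]-.148);z=P[...,2];ok=c['depth']>0
t=P[ok&(D<.048)&(abs(z-.076)<.005)];xy=(t[:,:2]*1000).astype(np.float32)
print(len(t),np.median(t[:,2]),cv2.minEnclosingCircle(xy))
b=P[ok&(D<.125)&(abs(z-.012)<.003)];print('plate',cv2.minAreaRect((b[:,:2]*1000).astype(np.float32)))
(cx,cy),r=cv2.minEnclosingCircle(xy)
# top-down raster of height, with mouth hole/slots
ctr=np.array([.5432,.1482])
H=np.zeros((400,400),np.uint8); q=P[ok&(D<.06)]; ij=((q[:,:2]-ctr)/.0003+200).astype(int); k=(ij>=0).all(1)&(ij<400).all(1)
H[399-ij[k,1],ij[k,0]]=np.clip(q[k,2]*1000*2.5,1,255)
H=cv2.dilate(H,np.ones((5,5)))
v,u=np.where(ok&(D<.06)); 
cr=c['color'][v.min():v.max(),u.min():u.max()]; print(u.min(),u.max(),v.min(),v.max())
cr=cv2.resize(cr,(400,400)); save('m1.png',np.hstack([cr,np.dstack([H]*3)]))
E
```

```text
[0.57860927 0.03016946 0.22321461] [ 0.10242974 -0.4775876  -3.73621283] 4.8
4316 0.07497568030084067 ((545.177490234375, 145.9717559814453), 42.33295440673828)
plate ((545.2846069335938, 146.03985595703125), (170.7075958251953, 149.74998474121094), 13.125151634216309)
389 639 111 399
```

View pics/m1.png

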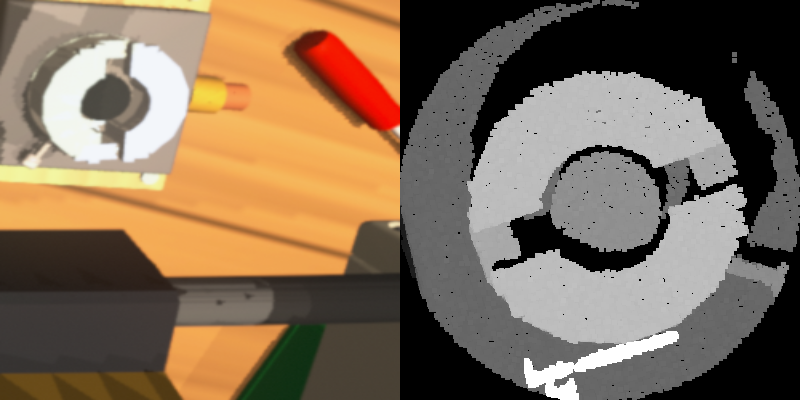

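The picture shows the collar mouth from above, with slots at about 19° in world axes (raster (530,237) and (690,177)). I'll fit the centre and slot angle to the lip points.

```bash
python3 - <<'E'
from h import *
from scipy.optimize import minimize
c=dict(np.load('wrist.npz'));P=cloud(c);D=np.hypot(P[...,0]-.545,P[...,1]-.146)
m=(c['depth']>0)&(D<.05)&(P[...,2]>.072)&(P[...,2]<.08);T=P[m][:,:2]*1000
def f(p):
    d=T-p[:2];a=np.radians(p[2]);r=np.hypot(*d.T);x=d@[np.cos(a),np.sin(a)];y=d@[-np.sin(a),np.cos(a)]
    pen=np.maximum(r-40,0)+np.maximum(19.5-r,0)+np.maximum(7-abs(y),0)
    return np.minimum(pen,3).mean()
best=min((minimize(f,[545+i,146+j,k],method='Nelder-Mead') for i in(-1,1) for j in(-1,1) for k in(12,18,24)),key=lambda r:r.fun)
print(best.x,best.fun)
for k in(13,15,17,19,21,23):print(k,minimize(lambda q:f([*q,k]),best.x[:2],method='Nelder-Mead').fun)
E
```

```text
[544.97590759 145.73056704  19.73570199] 0.025461724056609923
13 0.11871129941816695
15 0.07778617131403334
17 0.04534188623971859
19 0.027356277168027094
21 0.029793227500114827
23 0.05059977693472137
```

Call:
drive_tool(moves=[0, 0, 30, 0, 0, 0, 0, 0, -1, 45, 0, 0, 0, 0, 0, -1, 30, 0, 0, 0, 0, 0, 0, 16, 0, 0, 0, 0, 0, 0, 0, 15, 0, 0, -2.5, 0, 0, 0, 17, 0, 0, 0, 0, 0, 0, 0, 0, 0, 0, 0, 0, 0, 0, 0, 0, 0])

```text
t: 5.6
tool_pos: [0.5444, 0.1467, 0.1913]
orientation: [0.538, -3.094, 0.0]
force: [-0.1, -0.3, -2.5]
opening: 0.0136
gripper_force: 35.0
```

```bash
python3 - <<'E'
from h import *
s=robot.read_state();print({k:s[k] for k in('t','tool_pos','force','wrist_torque','orientation')})
E
```

```text
{'t': 5.6, 'tool_pos': array([0.54440444, 0.14668321, 0.19133006]), 'force': array([-0.0628402 , -0.28843845, -2.48060584]), 'wrist_torque': array([ 0.10871636, -0.04397035,  0.02630483]), 'orientation': array([ 5.38167639e-01, -3.09413481e+00,  3.90387243e-04])}
```

Call:
drive_tool(moves=[0, 0, -0.6, 4, 0, 0, 0, 0, 0, 0, 4, 0, 0, 0, 0, 0, 0, 3, 0, 0, 0, 0, 0, 0, 2, 0, 0, 0, 0, 0, 0, 1, 0, 0, 0, 0, 0, 0, 1, 0, 0, 0, 0, 0, 0, 0, 0, 0, 0])

```text
t: 6.3
tool_pos: [0.5445, 0.147, 0.1764]
orientation: [0.54, -3.095, -0.0]
force: [0.1, -1.2, -2.9]
opening: 0.0137
gripper_force: 35.0
```

Call:
drive_tool(moves=[0, 0, 0, 1, 0, 0, 0, 0, 0, 0, 1, 0, 0, 0, 0, 0, 0, 1, 0, 0, 0, 0, 0, 0, 0, 0, 0, 0])

```text
t: 6.7
tool_pos: [0.5445, 0.1469, 0.1732]
orientation: [0.54, -3.094, -0.0]
force: [0.2, -0.9, -2.8]
opening: 0.0139
gripper_force: 35.0
```

```bash
cat > s.py <<'E'
from h import *
s=robot.read_state();print({k:np.round(s[k],4) for k in('t','tool_pos','force','wrist_torque','orientation')})
E
python3 s.py
```

```text
{'t': np.float64(6.7), 'tool_pos': array([0.5445, 0.1469, 0.1732]), 'force': array([ 0.1632, -0.8859, -2.7765]), 'wrist_torque': array([ 0.1773, -0.0449,  0.0111]), 'orientation': array([ 0.5401, -3.0945, -0.    ])}
```

No resistance below the lip height, so the lugs are in the slots. I'll continue down to the seal.

Call:
drive_tool(moves=[0, 0, 0, 1.5, 0, 0, 0, 0, 0, 0, 1.5, 0, 0, 0, 0, 0, 0, 1.5, 0, 0, 0, 0, 0, 0, 1.5, 0, 0, 0, 0, 0, 0, 1.5, 0, 0, 0, 0, 0, 0, 0, 0, 0, 0])

```text
t: 7.3
tool_pos: [0.5447, 0.147, 0.1662]
orientation: [-0.54, 3.095, 0.0]
force: [-1.8, -0.9, 1.2]
opening: 0.0131
gripper_force: 35.0
```

```bash
python3 s.py
```

```text
{'t': np.float64(7.3), 'tool_pos': array([0.5447, 0.147 , 0.1662]), 'force': array([-1.7567, -0.922 ,  1.239 ]), 'wrist_torque': array([0.0849, 0.2605, 0.0527]), 'orientation': array([-0.5401,  3.0945,  0.    ])}
```

Call:
drive_tool(moves=[0, 0, 0, 1.5, 0, 0, 0, 0, 0, 0, 1.5, 0, 0, 0, 0, 0, 0, 1.5, 0, 0, 0, 0, 0, 0, 1.5, 0, 0, 0, 0, 0, 0, 1, 0, 0, 0, 0, 0, 0, 1, 0, 0, 0, 0, 0, 0, 0, 0, 0, 0])

```text
t: 8.0
tool_pos: [0.5448, 0.147, 0.1583]
orientation: [-0.54, 3.094, 0.0]
force: [-2.7, -0.3, 6.2]
opening: 0.014
gripper_force: 35.0
```

```bash
python3 s.py
```

```text
{'t': np.float64(8.0), 'tool_pos': array([0.5448, 0.147 , 0.1583]), 'force': array([-2.7017, -0.2883,  6.2459]), 'wrist_torque': array([0.069 , 0.5952, 0.0163]), 'orientation': array([-5.4010e-01,  3.0942e+00,  1.0000e-04])}
```

Call:
drive_tool(moves=[0, 0, 0, 1, 0, 0, 0, 0, 0, 0, 1, 0, 0, 0, 0, 0, 0, 0, 0, 0, 0, 0])

```text
invalid input at $.moves: expected a multiple of 7 numbers
```

Call:
drive_tool(moves=[0, 0, 0, 0.5, 0, 0, 0, 0, 0, 0, 0, 0, 0, 0])

```text
t: 8.2
tool_pos: [0.5448, 0.147, 0.158]
orientation: [-0.54, 3.094, 0.0]
force: [-3.0, -0.9, 6.8]
opening: 0.014
gripper_force: 35.0
```

```bash
python3 s.py
```

```text
{'t': np.float64(8.2), 'tool_pos': array([0.5448, 0.147 , 0.158 ]), 'force': array([-3.0006, -0.8615,  6.7663]), 'wrist_torque': array([0.065 , 0.658 , 0.0157]), 'orientation': array([-0.54  ,  3.0941,  0.    ])}
```

Call:
drive_tool(moves=[0, 0, 0, 0.5, 0, 0, 0, 0, 0, 0, 0.5, 0, 0, 0, 0, 0, 0, 0.5, 0, 0, 0, 0, 0, 0, 0, 0, 0, 0])

```text
t: 8.6
tool_pos: [0.5449, 0.147, 0.1566]
orientation: [-0.54, 3.094, 0.0]
force: [-2.8, -0.9, 7.3]
opening: 0.0134
gripper_force: 35.0
```

Call:
drive_tool(moves=[0, 0, 0, 0.5, 0, 0, 0, 0, 0, 0, 0, 0, 0, 0])

```text
t: 8.8
tool_pos: [0.5449, 0.147, 0.1563]
orientation: [-0.54, 3.094, 0.0]
force: [-3.5, -0.2, 7.6]
opening: 0.0136
gripper_force: 35.0
```

```bash
python3 s.py
```

```text
{'t': np.float64(8.8), 'tool_pos': array([0.5449, 0.147 , 0.1563]), 'force': array([-3.4774, -0.1662,  7.5647]), 'wrist_torque': array([ 0.0263,  0.7542, -0.0207]), 'orientation': array([-0.54  ,  3.0938,  0.    ])}
```

Call:
drive_tool(moves=[0, 0.4, 0, 0.5, 0, 0, 0, 0, 0.4, 0, 0, 0, 0, 0, 0, 0, 0, 0, 0, 0, 0])

```text
t: 9.1
tool_pos: [0.5446, 0.1469, 0.1562]
orientation: [-0.54, 3.093, 0.0]
force: [-2.2, -0.1, 8.8]
opening: 0.0135
gripper_force: 35.0
```

Call:
drive_tool(moves=[0, 0, 0, 0.5, 0, 0, 0, 0, 0, 0, 0, 0, 0, 0])

```text
t: 9.3
tool_pos: [0.5447, 0.147, 0.1561]
orientation: [-0.54, 3.092, 0.0]
force: [-4.0, -0.2, 11.6]
opening: 0.0136
gripper_force: 35.0
```

```bash
python3 s.py
```

```text
{'t': np.float64(9.3), 'tool_pos': array([0.5447, 0.147 , 0.1561]), 'force': array([-4.0123, -0.2185, 11.5965]), 'wrist_torque': array([0.0835, 0.8188, 0.0133]), 'orientation': array([-5.3980e-01,  3.0924e+00,  4.0000e-04])}
```

The shoulder is on the lip: force is rising and the origin is at about 47.5 mm. Now the clockwise twist.

Call:
drive_tool(moves=[0, 0.4, 0, 0.5, 0, 0, 0, 0, 0, 0, 0, 0, 0, 3, 0, 0, 0, 0, 0, 0, 4, 0, 0, 0, 0, 0, 0, 4, 0, 0, 0, 0, 0, 0, 4])

```text
t: 9.8
tool_pos: [0.5454, 0.1465, 0.1561]
orientation: [-0.127, 3.134, -0.0]
force: [0.7, -1.8, 10.3]
opening: 0.014
gripper_force: 35.0
```

```bash
python3 s.py
```

```text
{'t': np.float64(9.8), 'tool_pos': array([0.5454, 0.1465, 0.1561]), 'force': array([ 0.733 , -1.8119, 10.2613]), 'wrist_torque': array([-0.3492, -0.0451,  0.1241]), 'orientation': array([-1.269e-01,  3.134e+00, -1.000e-04])}
```

Call:
drive_tool(moves=[0, 0, 0, 0.3, 0, 0, 4, 0, 0, 0, 0, 0, 0, 4, 0, 0, 0, 0, 0, 0, 4, 0, 0, 0, 0, 0, 0, 4, 0, 0, 0, 0, 0, 0, 4, 0, 0, 0, 0, 0, 0, 4, 0, 0, 0, 0, 0, 0, 4])

```text
t: 10.5
tool_pos: [0.5455, 0.1461, 0.1561]
orientation: [0.635, 3.071, 0.001]
force: [-0.2, -2.3, 12.4]
opening: 0.0137
gripper_force: 35.0
```

```bash
python3 s.py
```

```text
{'t': np.float64(10.5), 'tool_pos': array([0.5455, 0.1461, 0.1561]), 'force': array([-0.2058, -2.2671, 12.384 ]), 'wrist_torque': array([-0.6839,  0.1614,  0.1408]), 'orientation': array([6.3530e-01, 3.0714e+00, 9.0000e-04])}
```

Call:
drive_tool(moves=[0, 0, 0, 0, 0, 0, 3, 0, 0, 0, 0, 0, 0, 3, 0, 0, 0, 0, 0, 0, 3, 0, 0, 0, 0, 0, 0, 0])

```text
t: 10.9
tool_pos: [0.5455, 0.146, 0.1561]
orientation: [0.873, 3.013, 0.001]
force: [-0.3, -3.2, 13.7]
opening: 0.0136
gripper_force: 35.0
```

Call:
drive_tool(moves=[0, 0, 0, 0, 0, 0, 1, 0, 0, 0, 0, 0, 0, 0.5, 0, 0, 0, 0, 0, 0, 0])

```text
t: 11.2
tool_pos: [0.5453, 0.1459, 0.1561]
orientation: [0.91, 3.002, 0.001]
force: [-2.0, -3.3, 14.2]
opening: 0.0138
gripper_force: 35.1
```

```bash
python3 s.py
```

```text
{'t': np.float64(11.2), 'tool_pos': array([0.5453, 0.1459, 0.1561]), 'force': array([-1.9832, -3.3   , 14.2027]), 'wrist_torque': array([-0.9767,  0.546 ,  0.332 ]), 'orientation': array([9.0970e-01, 3.0021e+00, 6.0000e-04])}
```

Call:
drive_tool(moves=[0, 0, 0, 0, 0, 0, 1, 0, 0, 0, 0, 0, 0, 1, 0, 0, 0, 0, 0, 0, 0])

```text
t: 11.5
tool_pos: [0.5453, 0.1459, 0.1561]
orientation: [0.962, 2.986, 0.001]
force: [-1.5, -3.9, 14.4]
opening: 0.0141
gripper_force: 36.0
```

```bash
python3 s.py
```

```text
{'t': np.float64(11.5), 'tool_pos': array([0.5453, 0.1459, 0.1561]), 'force': array([-1.4828, -3.8886, 14.407 ]), 'wrist_torque': array([-0.891 ,  0.4307,  0.7147]), 'orientation': array([9.6160e-01, 2.9858e+00, 8.0000e-04])}
```

Torque rises firmly, so it's at the stop. I'll ease up into the notches while holding the angle, then release.

Call:
drive_tool(moves=[0, 0, 0, -1.5, 0, 0, 0, 0, 0, 0, -1.5, 0, 0, 0, 0, 0, 0, -1.5, 0, 0, 0, 0, 0, 0, -1.5, 0, 0, 0, 0, 0, 0, 0, 0, 0, 0])

```text
t: 12.0
tool_pos: [0.5438, 0.1465, 0.159]
orientation: [0.963, 2.99, 0.0]
force: [5.4, -1.2, -3.7]
opening: 0.014
gripper_force: 35.3
```

```bash
python3 s.py
```

```text
{'t': np.float64(12.0), 'tool_pos': array([0.5438, 0.1465, 0.159 ]), 'force': array([ 5.3884, -1.1749, -3.716 ]), 'wrist_torque': array([-0.2695, -1.2808,  0.5162]), 'orientation': array([9.6270e-01, 2.9899e+00, 1.0000e-04])}
```

Only about 3 mm of rise, then it pulls: at least one lug is still under the 2.5 mm ridge. I'll push back down, recentre and twist further.

Call:
drive_tool(moves=[0, -0.5, 0, 1.5, 0, 0, 0, 0, -0.5, 0, 1.5, 0, 0, 0, 0, 0, 0, 1.5, 0, 0, 0, 0, 0, 0, 1.5, 0, 0, 0, 0, 0, 0, 0, 0, 0, 0])

```text
t: 12.5
tool_pos: [0.5454, 0.146, 0.1566]
orientation: [0.962, 2.988, 0.002]
force: [-3.6, -3.0, 16.8]
opening: 0.014
gripper_force: 35.4
```

```bash
python3 s.py; python3 - <<'E'
from h import *
a=dict(np.load('scene.npz'));c=cam('scene')
def crop(c): return cv2.resize(c['color'][165:225,325:405],None,fx=5,fy=5,interpolation=2)
c2=cam('side')
im=np.vstack([np.hstack([crop(a),crop(c)]),np.zeros((0,800,3),np.uint8)]);save('p1.png',im)
E
```

```text
{'t': np.float64(12.5), 'tool_pos': array([0.5454, 0.146 , 0.1566]), 'force': array([-3.5515, -3.0358, 16.8438]), 'wrist_torque': array([-0.7001,  0.7979,  0.521 ]), 'orientation': array([9.6180e-01, 2.9877e+00, 1.8000e-03])}
```

View pics/p1.png

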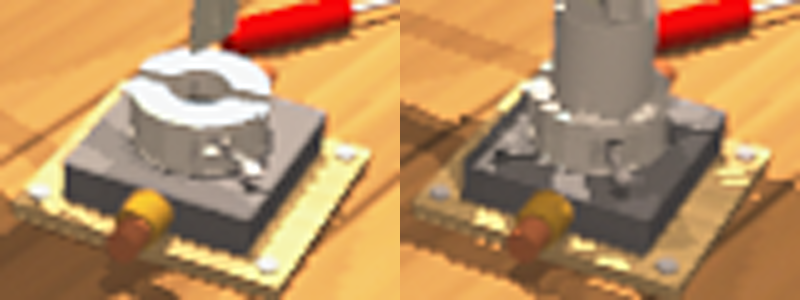

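The pointer has swung: in the crop it went from (250,170) to about (218,180) in the same frame, so the turn is nearly or fully complete. The lift may have been held by friction from the twist torque, so I'll relax the torque and rise again.

Call:
drive_tool(moves=[0, 0, 0, 0, 0, 0, -1, 0, 0, 0, -1, 0, 0, -0.4, 0, 0, 0, -1, 0, 0, 0, 0, 0, 0, 0, 0, 0, 0])

```text
t: 13.0
tool_pos: [0.5449, 0.1459, 0.1568]
orientation: [0.926, 3.0, 0.001]
force: [0.4, -2.5, 8.9]
opening: 0.0138
gripper_force: 34.9
```

```bash
python3 s.py
```

```text
{'t': np.float64(13.0), 'tool_pos': array([0.5449, 0.1459, 0.1568]), 'force': array([ 0.4073, -2.5014,  8.9304]), 'wrist_torque': array([-0.494 , -0.0873,  0.2971]), 'orientation': array([9.2630e-01, 3.0003e+00, 1.0000e-03])}
```

Call:
drive_tool(moves=[0, 0, 0, -1, 0, 0, 0, 0, 0, 0, -1, 0, 0, 0, 0, 0, 0, 0, 0, 0, 0])

```text
t: 13.3
tool_pos: [0.5444, 0.146, 0.1575]
orientation: [0.926, 3.002, 0.0]
force: [3.3, -0.5, 1.3]
opening: 0.0139
gripper_force: 34.9
```

```bash
python3 s.py
```

```text
{'t': np.float64(13.3), 'tool_pos': array([0.5444, 0.146 , 0.1575]), 'force': array([ 3.2792, -0.5473,  1.3082]), 'wrist_torque': array([-0.2133, -0.7563,  0.2666]), 'orientation': array([9.2650e-01, 3.0017e+00, 3.0000e-04])}
```

Call:
drive_tool(moves=[0, -0.5, 0.3, 0, 0, 0, -1, 0, -0.3, 0.2, -1, 0, 0, -0.3, 0, 0, 0, 0, 0, 0, 0])

```text
t: 13.6
tool_pos: [0.5451, 0.1459, 0.1591]
orientation: [-0.891, -3.012, 0.0]
force: [-0.5, -1.2, 5.8]
opening: 0.0139
gripper_force: 34.9
```

```bash
python3 s.py
```

```text
{'t': np.float64(13.6), 'tool_pos': array([0.5451, 0.1459, 0.1591]), 'force': array([-0.5003, -1.1648,  5.8154]), 'wrist_torque': array([-0.3258, -0.0518, -0.0311]), 'orientation': array([-8.9120e-01, -3.0122e+00,  1.0000e-04])}
```

Call:
drive_tool(moves=[0, 0, 0, -1, 0, 0, 0, 0, 0, 0, -1, 0, 0, 0, 0, 0, 0, 0, 0, 0, 0])

```text
t: 13.9
tool_pos: [0.5451, 0.1459, 0.1608]
orientation: [-0.892, -3.012, 0.0]
force: [0.1, -1.3, 4.8]
opening: 0.0137
gripper_force: 34.9
```

```bash
python3 s.py
```

```text
{'t': np.float64(13.9), 'tool_pos': array([0.5451, 0.1459, 0.1608]), 'force': array([ 0.0512, -1.3004,  4.8423]), 'wrist_torque': array([-0.4002, -0.0704,  0.0119]), 'orientation': array([-8.919e-01, -3.012e+00,  1.000e-04])}
```

Freed: it rises past the ridge height with no torque. Continue up, then release.

Call:
drive_tool(moves=[0, 0, 0, -0.7, 0, 0, 0, 0, 0, 0, -0.5, 0, 0, 0, 0, 0, 0, 0, 0, 0, 0])

```text
t: 14.2
tool_pos: [0.5451, 0.1459, 0.1616]
orientation: [-0.892, -3.012, 0.0]
force: [1.0, -1.3, 2.9]
opening: 0.0136
gripper_force: 34.9
```

```bash
python3 s.py; python3 - <<'E'
from h import *
a=dict(np.load('scene.npz'));c=cam('scene')
def crop(c): return cv2.resize(c['color'][165:225,325:405],None,fx=5,fy=5,interpolation=2)
save('p2.png',np.hstack([crop(a),crop(c)]))
E
```

```text
{'t': np.float64(14.2), 'tool_pos': array([0.5451, 0.1459, 0.1616]), 'force': array([ 0.9637, -1.2979,  2.9431]), 'wrist_torque': array([-0.3751, -0.245 ,  0.0303]), 'orientation': array([-8.9210e-01, -3.0119e+00,  2.0000e-04])}
```

View pics/p2.png

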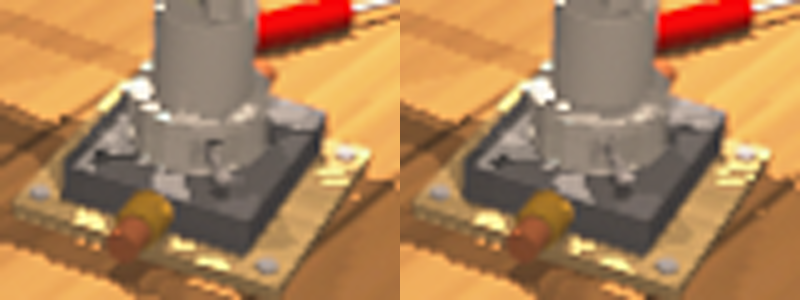

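The pointer is still swung at about (620,180), as before the rise, and the shoulder now shows a gap above the lip. Releasing.

Call:
drive_tool(moves=[45, 0, 0, 0, 0, 0, 0, 45, 0, 0, 0, 0, 0, 0, 45, 0, 0, 0, 0, 0, 0, 45, 0, 0, -20, 0, 0, 0, 45, 0, 0, -40, 0, 0, 0, 45, 0, 0, -40, 0, 0, 0, 45, 0, 0, -30, 0, 0, 0, 45, 0, 0, 0, 0, 0, 0])

```text
t: 15.05
tool_pos: [0.5473, 0.1465, 0.2977]
orientation: [0.89, 3.005, 0.006]
force: [0.1, -0.1, 0.1]
opening: 0.045
gripper_force: 0.0
```

```bash
python3 s.py; python3 - <<'E'
from h import *
a=cam('scene');w=cam('wrist')
for n,c in(('scene',a),('wrist',w)):
  P=cloud(c);D=np.hypot(P[...,0]-.545,P[...,1]-.146);ok=(c['depth']>0)&(D<.045)
  for lo,hi in((.13,.146),(.16,.175)):
    s=P[ok&(P[...,2]>lo)&(P[...,2]<hi)]
    if len(s)>5:
      k=np.c_[s[:,:2]-[.545,.146],np.ones(len(s))];f=np.linalg.lstsq(k,s[:,2],rcond=None)[0]
      print(n,lo,len(s),np.median(s[:,2]).round(4),f.round(3),cv2.minAreaRect((s[:,:2]*1000).astype(np.float32)))
ca=cv2.resize(a['color'][150:225,325:405],None,fx=5,fy=5,interpolation=2)
cw=cv2.resize(w['color'],(600,375))[:,100:500]
save('end.png',np.hstack([ca,cw]))
E
```

```text
{'t': np.float64(15.05), 'tool_pos': array([0.5473, 0.1465, 0.2977]), 'force': array([ 0.0824, -0.0853,  0.1222]), 'wrist_torque': array([ 0.0499, -0.0965, -0.0007]), 'orientation': array([0.8898, 3.0049, 0.0064])}
scene 0.13 189 0.1401 [-0.053  0.091  0.14 ] ((548.3359375, 142.27767944335938), (56.757591247558594, 52.75753402709961), 36.07871627807617)
scene 0.16 66 0.1679 [0.077 0.175 0.167] ((547.0372314453125, 145.21070861816406), (15.073555946350098, 47.58527374267578), 56.08102798461914)
wrist 0.13 2435 0.1392 [ 0.014 -0.01   0.139] ((544.73779296875, 146.2130126953125), (58.71136474609375, 57.913063049316406), 58.82851028442383)
wrist 0.16 931 0.1671 [ 0.009 -0.018  0.167] ((545.2577514648438, 146.12744140625), (13.967430114746094, 45.247093200683594), 57.138912200927734)
```

View pics/end.png

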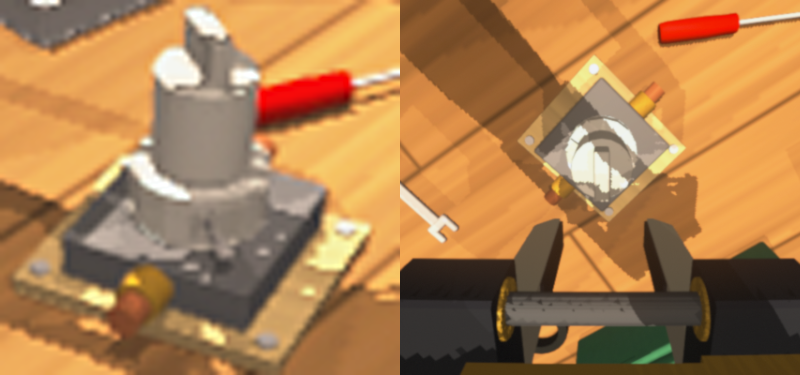

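The end view shows the cartridge upright in the collar with the grip turned to -33° and the pointer swung at about (205,255). The body top is at 139 to 140 mm, so the origin is at 52 to 53 mm, and it is centred within 1 mm. Handing in.

```bash
python3 -c "
from plant import robot
print(robot.close_job())"
```

```text
the job is handed in; nothing more can be done
None
```

The bayonet cartridge is fitted, twisted clockwise to the stop and released. It measured upright, centred within 1 mm and sprung up to about 53 mm, with the gripper clear. The job is handed in; no verdict came back.

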